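# Catch the plate case's falling lid and ease it shut

## Robot

A 6-joint arm with a two-finger parallel gripper is mounted at the origin on the work surface. World frame = base frame: x ahead of the robot, y to its left, z up, the work surface at z = 0. Lengths are in m, angles in rad, forces in N, time in s.
With the tool pointing down it reaches from about 0.325 to 0.9 m from the base axis. Payload 6.1 kg.
Tool frame: the origin (TCP) lies at the very end of the fingers, on their centre line; the grasp point (between the pads) lies 19 mm behind it; z points along the fingers, y is the line along which they close (so a half turn about z gives the same grasp; the last joint's range is limited). The gripper opens to 85 mm and grips with 20 to 120 N. Pads are 22 mm wide; open, the fingers measure 114 mm over their backs; the gripper's body (76 mm by 85 mm) begins 54 mm behind the grasp point. The pads swing forward as they close: fully open they stand 13 mm farther back than shut.
Start: joints at [-1.442, 0.22, 1.526, -0, 1.395, -0.126], TCP at [0.158, -0.605, 0.231] pointing down, gripper open.
Joint ranges: [-2.98, 2.98], [-0.91, 2.08], [0.09, 2.57], [-1.24, 4.39], [0.2, 2.65], [-2.68, 2.68]. Speed limits (rad/s): [2.57, 2.57, 3.01, 3.14, 3.14, 3.14].

## Interface

Orientations are given as [roll, pitch, yaw] about the fixed x, y, z axes, in that order (R = Rz(yaw) Ry(pitch) Rx(roll)).
In Python, from cell import arm gives the robot as it stands.
- The arm moves only by the shell command python3 -m creep 'ROWS' [OPENING] [FORCE]. ROWS is JSON, a list of rows, each an object with "xyz": the shift along the world's x, y, z scaled (see below), a list of three; "rotation": the turn, a rotation vector about the world's x, y, z scaled (see below), a list of three. In form: [{"xyz": [dx, dy, dz], "rotation": [ax, ay, az]}, ...]. A call has 1 to 20 rows; each row shifts and turns the commanded pose from where the row before left it; what a row does not reach is not made up. The controller multiplies each number of a shift by 0.02 m and each number of a turn by 8 degrees. A row lasts 1/8 s, in which the tool goes at most 62.5 mm and 10.7 degrees, less where a joint would pass 70% of its speed; a pose out of reach is approached as far as the arm can. A call with a number of a shift or a turn outside -1 to 1 is refused whole. A call with a gripper value outside its range is refused whole. OPENING is the opening, from -1 (shut) to 1 (fully open), so that 0 is half open, set as the call begins (- or left out, the last holds). The fingers move at their own pace and stop on an object; FORCE is the grip in N (left out, the last holds). Time passes only in rows, so rows that do not move let the fingers close. It gives the time, the measured TCP pose, the force, the opening and the grip force at its end, in the units of the state.
- arm.get_state(): the state, without advancing time (a new reading comes with each control period).
- arm.camera(name): name is "side" or "top"; returns the picture (480x640x3 uint8, blue, green, red); there is no depth.
- arm.calibration(name): a dict with "intrinsics" (3x3 intrinsics, pixels), "rvec" (rotation vector, rad) and "tvec" (3), from world to camera coordinates, as OpenCV has them. Camera axes: x right, y down, z forward; pixel columns grow to the right and rows downward; lengths in m; the calibration is good to about 2 mm. A picture is of the moment at which its call begins. calibration takes no time and is no camera call.
- arm.close_job(): hands the job in; it is judged then, once.
The state is a dict: "t": time; "qpos": joint angles; "joint_vel": joint speeds; "tau": joint torques, N m; "position": TCP position; "eef_rot": TCP orientation; "wrist_force": force on the tool from outside, world axes, zero at the start; "moment": the same for the moment, N m; "gripper_width": finger opening in m; "finger_force": force on a finger pad.
Only numpy, scipy, OpenCV 4.12 (cv2) and the standard library are available. Lean on these libraries where they do the work, as an engineer would, in place of code of your own. Each camera call takes 0.05 s, during which the arm holds its last target. There are 200 camera calls.

## Task

Shut the green plate case on the print bench, using only the outside of the fingers: tip its leaned-back lid forward past upright, catch it from below on the fingers as it falls, when it is about half-way down, and hold it still there for about half a second. Then lower it gently on the fingers until it is fully shut, without letting it drop, and move clear; do not pinch the lid, and leave the copper plate in the case and every other thing on the bench where it is.

Things in the scene. Friction and masses are not known exactly. Their poses are not given: they have to be found in the camera images.
- case: Fixed green-painted steel box, open at the top: 150 (x) by 240 (y) by 110 mm high, walls 5 mm, lid hinged on its own +x rim. Origin at the centre of its underside on the table; its own x axis points from the front wall to the hinge side, y along the hinge, z up. Its yaw is 1.15 to 1.9 rad: the hinge side is on the robot's left, the front on its right.
- lid (a joint): Lid angle, rad: 0 = shut, level on the rim; 1.57 = upright; 1.75 = leaning back on its stop, where it starts and stays by its weight. The hinge is damped, without spring or catch: once past upright the lid falls shut, slowly at first, then at 0.5 to 0.7 rad/s (about 3.5 s from 1.40 to 0.35). Tipping it takes about 1 N at the free edge.
- lid_hinge (a point): Point on the hinge axis at the middle of the case's +x rim: (75, 0, 110) mm in the case frame. The lid's underside passes through this axis. Lid: flat green steel panel, 180 mm from hinge to free edge, 250 mm wide, 6 mm thick, about 0.38 kg (within 15 percent).
- lid_edge (a point): Middle of the lid's free edge, on the underside (facing the case's -x when upright, down when shut), 180 mm from the hinge axis; the outer face is 6 mm from it. Shut, this edge sticks out 30 mm beyond the case's front wall, so fingers coming from the front side, tilted about 45 degrees, can carry this lip from below all the way down, outside the case.
- plate: Copper etching plate 100 by 160 by 4 mm, flat on the floor of the case. Origin at the centre of its underside. Loose; to be left where it is.
- tin: Round metal ink tin, 80 mm across, 44 mm high, beside the case at its +y end, nearest the robot. Origin at the centre of its underside. Loose; to be left where it is.
- roller: Ink roller lying beside the case at its -y end, away from the robot: black rubber drum 48 mm across and 130 mm long, wooden handle reaching 145 mm towards its -x. Origin under the drum's middle. Loose; to be left where it is.
- scraper: Scraper 170 mm long and 14 mm high lying flat before the case's front wall (its -x side), wooden handle and steel blade. Origin at its middle, underside. Loose; to be left where it is.
- jar: Amber jar 70 mm across, 90 mm high, standing behind the case, beyond its hinge side. Origin at the centre of its underside. Loose; to be left where it is.

How it is judged:
By the outcome, as a careful person would: the job done as asked, in the order asked, and still so for the second after the job is handed in, with the robot touching nothing.
It also fails if it takes over 51 s, if anything falls off the work surface, if the arm or the gripper's body presses on something with over 40 N, if the wrist force passes 120 N, or if a joint passes its speed limit or range.

## Working session

There is one attempt and no reset: what is moved stays moved. The work goes in short steps, Python scripts to look and compute and a shell command to move; the robot and the scene stay as the last step left them, time stands still between calls to the robot, and variables do not carry over. Pictures are saved under pics/ and viewed, at most 12 in all, crops included, and the job is handed in when it is done.

```bash
mkdir -p pics; ls
python3 - <<'E'
from cell import arm
import cv2
for n in("side","top"):
    cv2.imwrite(f"pics/{n}0.png",arm.camera(n)); c=arm.calibration(n); print(n,c)
print(arm.get_state())
E
```

```text
pics
side {'intrinsics': array([[482.83527034,   0.        , 321.81195426],
       [  0.        , 482.83527034, 234.15112026],
       [  0.        ,   0.        ,   1.        ]]), 'rvec': array([ 2.22688844,  0.90111442, -0.34495417]), 'tvec': array([-0.4878021 , -0.16806042,  1.16424944])}
top {'intrinsics': array([[546.83039009,   0.        , 315.41080535],
       [  0.        , 546.83039009, 251.31652831],
       [  0.        ,   0.        ,   1.        ]]), 'rvec': array([ 2.15128096, -2.1493139 ,  0.13451801]), 'tvec': array([0.09405947, 0.57296516, 0.86784485])}
{'t': 0.1, 'qpos': array([-1.44210987e+00,  2.21150764e-01,  1.52752184e+00, -3.99353962e-06,
        1.39471378e+00, -1.26081546e-01]), 'joint_vel': array([-9.99647733e-05, -1.74671223e-03, -1.80364138e-03,  2.08305315e-03,
        5.77595645e-04,  5.11873600e-04]), 'tau': array([ 1.32867648e-03, -4.98241782e+01, -3.90546155e+01, -1.64430689e-04,
        5.67412368e-03,  3.52043787e-05]), 'position': array([ 0.15744674, -0.60426422,  0.23029317]), 'eef_rot': array([-3.13981267e+00, -2.21657545e-04,  2.54768510e-01]), 'wrist_force': array([1.11550941, 1.08612533, 0.44468831]), 'moment': array([-0.05162356,  0.02179039,  0.07001484]), 'finger_force': 0.0, 'gripper_width': 0.08550563441353269}
```

View pics/top0.png

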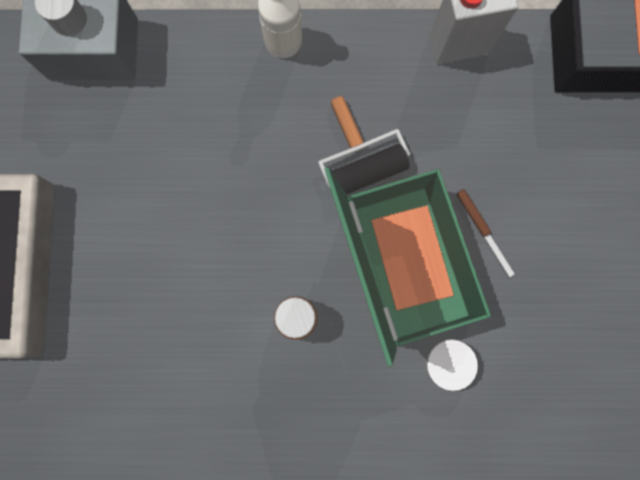

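View pics/side0.png

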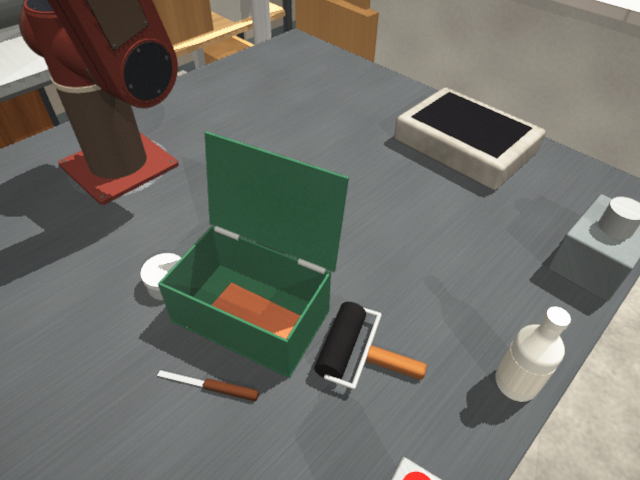

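The top view shows the case with front rim corners at about (440,172) and (489,316), and the lid's free edge from (325,168) to (391,362). In the side view the lid's top corners are at (207,135) and (346,178), and the front rim corners are at about (162,283) and (293,345).

```bash
cat > h.py <<'E'
import numpy as np,cv2
from cell import arm
from scipy.spatial.transform import Rotation as Ro
def ray(n,uv):
    c=arm.calibration(n);R=cv2.Rodrigues(c["rvec"])[0];o=-R.T@c["tvec"]
    p=cv2.undistortPoints(np.array([[uv]],float),c["intrinsics"],None)[0,0]
    return o,R.T@np.array([p[0],p[1],1])
def onz(n,uv,z):
    o,d=ray(n,uv);return o+d*(z-o[2])/d[2]
def proj(n,P):
    c=arm.calibration(n);return cv2.projectPoints(np.array(P,float).reshape(-1,3),c["rvec"],c["tvec"],c["intrinsics"],None)[0][:,0]
def mid(a,b):
    (o,d),(p,e)=ray("top",a),ray("side",b)
    s=np.linalg.lstsq(np.c_[d,-e],p-o,rcond=None)[0];return (o+d*s[0]+p+e*s[1])/2,np.linalg.norm(o+d*s[0]-p-e*s[1])
def state():
    s=arm.get_state();return s
E
python3 - <<'E'
from h import *
np.set_printoptions(precision=4,suppress=True)
t=cv2.imread("pics/top0.png");s=cv2.imread("pics/side0.png")
for n,im in(("top",t),("side",s)):
    b=im.astype(int);m=((b[:,:,1]>b[:,:,2]*1.5)&(b[:,:,1]>b[:,:,0]*1.15)&(b[:,:,1]>35)).astype(np.uint8)*255
    cs=max(cv2.findContours(m,0,2)[0],key=cv2.contourArea)
    print(n,cv2.approxPolyDP(cs,4,True)[:,0].tolist())
A=onz("top",(440,171),.11);B=onz("top",(489.5,316.5),.11)
print("front corners",A,B,np.linalg.norm(A-B))
d=(A-B)[:2];d/=np.linalg.norm(d) # -y case direction = A (far)
yc=-d; xc=np.array([yc[1],-yc[0]]) 
yaw=np.arctan2(xc[1],xc[0]);print("yaw",yaw)
c=(A+B)[:2]/2+xc*.075
print("centre",c)
T=lambda x,y,z:np.r_[c+x*xc+y*yc,z]
np.savez("case.npz",c=c,xc=xc,yc=yc)
P=[T(-.075,-.12,.11),T(-.075,.12,.11),T(.075,-.12,.11),T(.075,.12,.11)]
print(proj("top",P),proj("side",P))
a=1.75
for y in(-.125,.125):
    e=T(.075-.18*np.cos(a),y,.11+.18*np.sin(a));print("lid corner",e,proj("top",e),proj("side",e))
cr=[cv2.resize(t[80:400,260:540],None,fx=1.8,fy=1.8,interpolation=cv2.INTER_CUBIC)]
cv2.imwrite("pics/crop.png",cr[0])
for n,uv,z in(("scr a",(462,192),.01),("scr b",(512,275),.005),("tin",(453,365),.044),("jar",(295,318),.09)):print(n,onz("top",uv,z))
E
```

```text
top [[453, 277], [455, 296], [440, 301], [447, 321], [467, 314]]
side [[205, 132], [210, 222], [257, 242], [240, 237], [236, 241], [211, 226], [161, 280], [161, 291], [172, 321], [289, 376], [328, 310], [330, 273], [297, 265], [297, 259], [284, 253], [334, 270], [348, 177]]
front corners [ 0.6892 -0.0991  0.11  ] [ 0.465  -0.1667  0.11  ] 0.2340968959749055
yaw 1.8637909819743694
centre [ 0.5554 -0.0611]
[[439.3981 169.2308]
 [490.1472 318.4022]
 [347.032  196.5477]
 [394.6026 347.6133]] [[284.9345 340.0721]
 [156.2272 280.4605]
 [330.1557 270.1568]
 [211.4171 222.768 ]]
lid corner [0.6442 0.0776 0.2871] [[328.0908 166.7373]] [[346.483  177.0772]]
lid corner [0.4048 0.0054 0.2871] [[390.4962 366.4319]] [[204.1348 130.1467]]
scr a [ 0.6802 -0.1587  0.01  ]
scr b [ 0.5367 -0.2402  0.005 ]
tin [ 0.3888 -0.1257  0.044 ]
jar [0.4626 0.1255 0.09  ]
```

```bash
cat >> h.py <<'E'
def frame(p):
    xc=np.array([np.cos(p[2]),np.sin(p[2])]);yc=np.array([-xc[1],xc[0]])
    return lambda x,y,z:np.r_[p[:2]+x*xc+y*yc,z]
E
python3 - <<'E'
from h import *
from scipy.optimize import least_squares
np.set_printoptions(precision=4,suppress=True)
a=1.75;lx,lz=.075-.18*np.cos(a),.11+.18*np.sin(a)
O=[("top",(-.075,-.12,.11),(440,171)),("top",(-.075,.12,.11),(489.5,317)),("top",(lx,-.125,lz),(326,168)),("top",(lx,.125,lz),(391,363)),
("side",(-.075,.12,0),(172,321)),("side",(-.075,-.12,0),(289,376)),("side",(-.075,.12,.11),(161,280.5)),("side",(lx,.125,lz),(205.5,133)),("side",(lx,-.125,lz),(347.5,177.5))]
f=lambda p:np.concatenate([proj(n,frame(p)(*P))[0]-uv for n,P,uv in O])
r=least_squares(f,[.555,-.061,1.86],loss="soft_l1")
p=r.x;print(p,f(p).reshape(-1,2));np.save("p.npy",p)
F=frame(p);xc=F(1,0,0)[:2]-p[:2]
s=arm.get_state();R0=Ro.from_euler("xyz",s["eef_rot"])
zt=np.r_[xc/2**.5,-.5**.5];xt=np.r_[xc[1],-xc[0],0]
yt=np.cross(zt,xt);R1=Ro.from_matrix(np.c_[xt,yt,zt])
v=(R1*R0.inv()).as_rotvec();print("xc",xc,"rotvec deg",np.degrees(v),"units",np.degrees(v)/8, np.degrees(R1.as_euler("xyz")))
for k,q in dict(above=(.16,0,.40),hook=(.155,0,.278),catch=(-.0529,0,.2083),shut=(-.1012,0,.0856)).items():print(k,F(*q))
E
```

```text
[ 0.5574 -0.0601  1.8684] [[-1.6794 -3.0768]
 [ 0.2064 -0.2202]
 [ 0.9508 -2.2844]
 [-0.782   2.0136]
 [-0.383  -1.3726]
 [ 0.2733  0.3961]
 [-3.6369  0.5856]
 [-0.5951 -2.5183]
 [ 0.2973 -0.4594]]
xc [-0.2932  0.9561] rotvec deg [43.1966 12.2549  2.3305] units [5.3996 1.5319 0.2913] [-135.        0.       17.0495]
above [0.5105 0.0929 0.4   ]
hook [0.5119 0.0881 0.278 ]
catch [ 0.5729 -0.1107  0.2083]
shut [ 0.587  -0.1568  0.0856]
```

```bash
python3 -m creep '[{"xyz":[0.5,0,1],"rotation":[0.9,0.255,0.05]},{"xyz":[0.5,0.3,1],"rotation":[0.9,0.255,0.05]},{"xyz":[0.8,0.8,1],"rotation":[0.9,0.255,0.05]},{"xyz":[0.8,1,1],"rotation":[0.9,0.255,0.05]},{"xyz":[0.8,1,1],"rotation":[0.9,0.255,0.05]},{"xyz":[0.8,1,1],"rotation":[0.9,0.255,0.05]},{"xyz":[0.8,1,1],"rotation":[0,0,0]},{"xyz":[0.8,1,1],"rotation":[0,0,0]},{"xyz":[0.8,1,1],"rotation":[0,0,0]},{"xyz":[0.8,1,0],"rotation":[0,0,0]},{"xyz":[0.8,1,0],"rotation":[0,0,0]},{"xyz":[0.8,1,0],"rotation":[0,0,0]}]' -1 20; python3 -c "
from h import *
print(arm.get_state()['qpos'])"
```

```text
t: 1.6
position: [0.338, -0.4021, 0.4108]
eef_rot: [-2.357, -0.0, 0.299]
wrist_force: [0.2, 0.5, 0.0]
gripper_width: 0.0001
finger_force: 0.0
[-1.10033773  0.49208614  1.03197777  0.17757161  2.38654635  0.25188793]
```

```bash
python3 -m creep '[{"xyz":[0.35,1,0],"rotation":[0,0,0]},{"xyz":[0.35,1,0],"rotation":[0,0,0]},{"xyz":[0.35,1,0],"rotation":[0,0,0]},{"xyz":[0.35,1,0],"rotation":[0,0,0]},{"xyz":[0.35,1,0],"rotation":[0,0,0]},{"xyz":[0.35,1,0],"rotation":[0,0,0]},{"xyz":[0.35,1,0],"rotation":[0,0,0]},{"xyz":[0.35,1,0],"rotation":[0,0,0]},{"xyz":[0.35,1,0],"rotation":[0,0,0]},{"xyz":[0.35,1,0],"rotation":[0,0,0]},{"xyz":[0.35,1,0],"rotation":[0,0,0]},{"xyz":[0.35,1,0],"rotation":[0,0,0]}]'
python3 - <<'E'
from h import *
np.set_printoptions(precision=3,suppress=True)
F=frame(np.load("p.npy"));s=arm.get_state();print(s['qpos'],s['position'],"left to above",(F(.16,0,.37)-s['position'])/.02)
cv2.imwrite("pics/s1.png",arm.camera("side"))
E
```

```text
t: 3.1
position: [0.422, -0.1615, 0.4113]
eef_rot: [-2.358, -0.001, 0.299]
wrist_force: [-0.3, -0.1, -0.1]
gripper_width: 0.0
finger_force: 0.0
[-0.793  0.181  1.418  0.422  2.221  0.617] [ 0.422 -0.161  0.411] left to above [ 4.425 12.718 -2.066]
```

View pics/s1.png

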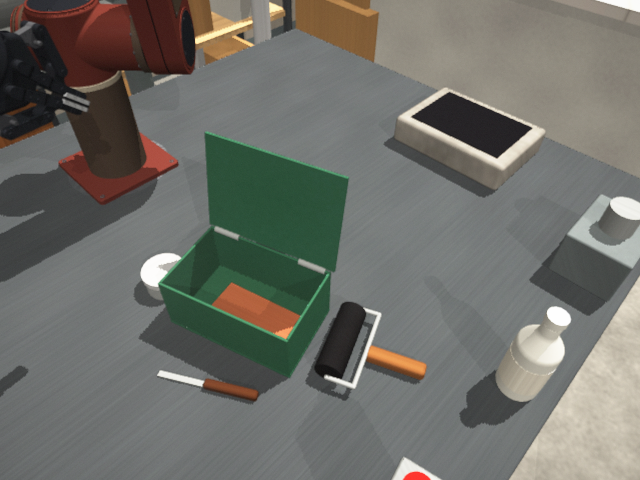

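The gripper is at upper left, around (75,100), tilted and with its fingers shut. The lid and everything else are untouched.

```bash
python3 -m creep '[{"xyz":[0.34,0.98,0],"rotation":[0,0,0]},{"xyz":[0.34,0.98,0],"rotation":[0,0,0]},{"xyz":[0.34,0.98,0],"rotation":[0,0,0]},{"xyz":[0.34,0.98,0],"rotation":[0,0,0]},{"xyz":[0.34,0.98,0],"rotation":[0,0,0]},{"xyz":[0.34,0.98,0],"rotation":[0,0,0]},{"xyz":[0.34,0.98,0],"rotation":[0,0,0]},{"xyz":[0.34,0.98,0],"rotation":[0,0,0]},{"xyz":[0.34,0.98,0],"rotation":[0,0,0]},{"xyz":[0.34,0.98,0],"rotation":[0,0,0]},{"xyz":[0.34,0.98,-0.5],"rotation":[0,0,0]},{"xyz":[0.34,0.98,-0.8],"rotation":[0,0,0]},{"xyz":[0.34,0.98,-0.8],"rotation":[0,0,0]},{"xyz":[0,0,-0.8],"rotation":[0,0,0]},{"xyz":[0,0,0],"rotation":[0,0,0]}]'
python3 - <<'E'
from h import *
np.set_printoptions(precision=3,suppress=True)
F=frame(np.load("p.npy"));s=arm.get_state();print(s['qpos'],s['position'],"left to hook",(F(.155,0,.278)-s['position'])/.02)
cv2.imwrite("pics/s2.png",arm.camera("side"))
E
```

```text
t: 5.03
position: [0.5092, 0.0921, 0.3515]
eef_rot: [-2.356, 0.003, 0.299]
wrist_force: [0.7, 0.4, 0.9]
gripper_width: -0.0002
finger_force: 0.0
[-0.359  0.134  1.583  0.632  1.903  0.977] [0.509 0.092 0.351] left to hook [ 0.137 -0.201 -3.674]
```

View pics/s2.png

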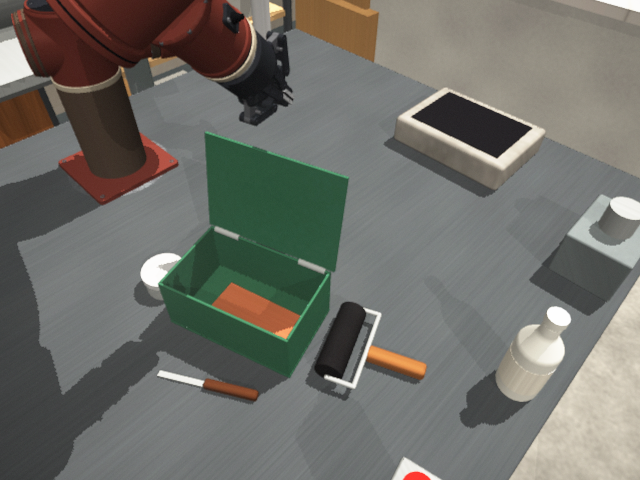

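Run:
```python
from h import *
s=arm.get_state();z=Ro.from_euler("xyz",s["eef_rot"]).as_matrix()[:,2]
for n in("side","top"):print(n,proj(n,[s["position"],s["position"]-.073*z]))
cv2.imwrite("pics/t2.png",arm.camera("top"))
```

```text
side [[287.39733279  97.59339367]
 [267.0463937   80.79110946]]
top [[316.015432   271.36719329]
 [366.00717149 250.94690437]]
```

View pics/t2.png

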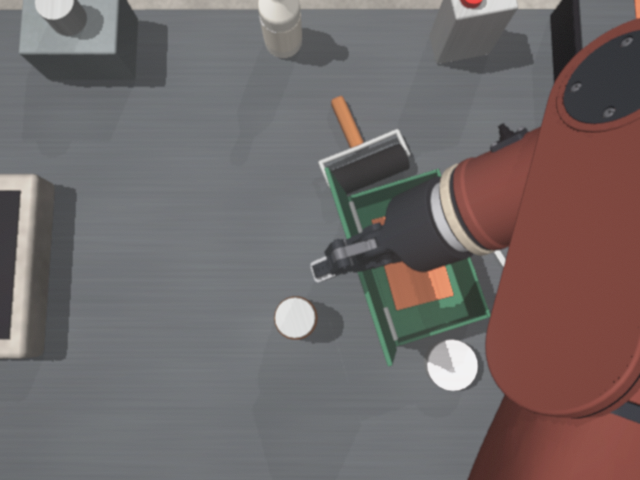

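The top view shows the shut fingertip at (316,271), just behind the lid's edge and clear of it, with the jar free at (295,318).

```bash
python3 -m creep '[{"xyz":[0,0,-0.8],"rotation":[0,0,0]},{"xyz":[0,0,-0.8],"rotation":[0,0,0]},{"xyz":[0.14,-0.34,-0.8],"rotation":[0,0,0]},{"xyz":[0.14,-0.34,-0.8],"rotation":[0,0,0]},{"xyz":[0,0,0],"rotation":[0,0,0]}]'
python3 - <<'E'
from h import *
np.set_printoptions(precision=3,suppress=True)
F=frame(np.load("p.npy"));s=arm.get_state();print("left",(F(.145,0,.288)-s['position'])/.02)
im=arm.camera("side");cv2.imwrite("pics/s3.png",cv2.resize(im[60:260,150:400],None,fx=2.4,fy=2.4))
E
```

```text
t: 5.75
position: [0.5151, 0.0779, 0.2874]
eef_rot: [-2.356, 0.002, 0.298]
wrist_force: [0.1, 0.2, -0.1]
gripper_width: 0.0002
finger_force: 0.0
left [-0.013  0.033  0.03 ]
```

View pics/s3.png

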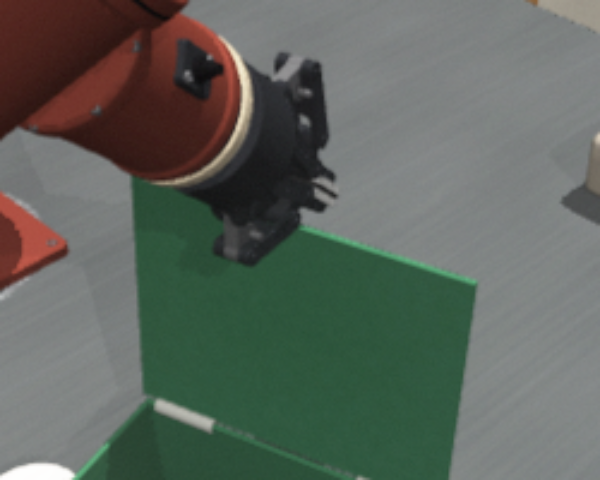

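The crop shows the fingertip hooked behind the lid's edge without touching it. The lower knuckle hangs in front of the lid at about (240,250), well clear. Next I tip the lid and back off along the finger axis.

```bash
python3 -m creep '[{"xyz":[0.13,-0.43,0],"rotation":[0,0,0]},{"xyz":[0.13,-0.43,0],"rotation":[0,0,0]},{"xyz":[0.13,-0.43,0],"rotation":[0,0,0]},{"xyz":[0.13,-0.43,0],"rotation":[0,0,0]},{"xyz":[0.13,-0.43,0],"rotation":[0,0,0]},{"xyz":[0.13,-0.43,0],"rotation":[0,0,0]},{"xyz":[0.13,-0.43,0],"rotation":[0,0,0]},{"xyz":[0.13,-0.43,0],"rotation":[0,0,0]},{"xyz":[0.29,-0.95,1],"rotation":[0,0,0]},{"xyz":[0.29,-0.95,1],"rotation":[0,0,0]}]'
python3 - <<'E'
from h import *
np.set_printoptions(precision=3,suppress=True)
F=frame(np.load("p.npy"));s=arm.get_state();print("left to A",(F(-.10,0,.33)-s['position'])/.02)
im=arm.camera("side");cv2.imwrite("pics/s4.png",im)
for a in (1.75,1.5,1.45,1.4,1.35,1.3,1.2):print(a,proj("side",[F(.075-.18*np.cos(a),y,.11+.18*np.sin(a)) for y in(-.125,.125)]).ravel())
E
```

```text
t: 7.05
position: [0.5481, -0.0294, 0.3299]
eef_rot: [-2.358, -0.0, 0.299]
wrist_force: [0.3, 0.0, 0.7]
gripper_width: -0.0004
finger_force: 0.0
left to A [ 1.929 -6.316  0.006]
1.75 [347.797 177.041 204.905 130.482]
1.5 [334.339 194.094 187.069 143.915]
1.45 [331.474 198.428 183.5   147.462]
1.4 [328.576 203.047 179.964 151.279]
1.35 [325.654 207.94  176.475 155.358]
1.3 [322.722 213.091 173.048 159.686]
1.2 [316.876 224.093 166.441 169.032]
```

View pics/s4.png

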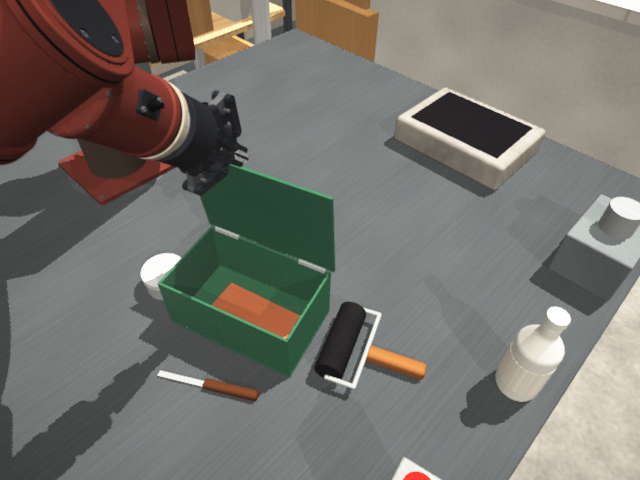

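The lid's corner is at (334,198), which gives about 1.46 rad: past upright and falling. Now I bring the fingers round the front and under the lid.

```bash
python3 -m creep '[{"xyz":[0.276,-0.902,0],"rotation":[0,0,0]},{"xyz":[0.276,-0.902,0],"rotation":[0,0,0]},{"xyz":[0.276,-0.902,0],"rotation":[0,0,0]},{"xyz":[0.276,-0.902,0],"rotation":[0,0,0]},{"xyz":[0.276,-0.902,-1],"rotation":[0,0,0]},{"xyz":[0.276,-0.902,-1],"rotation":[0,0,0]},{"xyz":[0.276,-0.902,-1],"rotation":[0,0,0]},{"xyz":[0,0,-1],"rotation":[0,0,0]},{"xyz":[0,0,-1],"rotation":[0,0,0]},{"xyz":[0,0,-1],"rotation":[0,0,0]},{"xyz":[-0.23,0.75,0],"rotation":[0,0,0]},{"xyz":[-0.23,0.75,0],"rotation":[0,0,0]},{"xyz":[-0.23,0.75,0],"rotation":[0,0,0]}]'
python3 - <<'E'
from h import *
np.set_printoptions(precision=3,suppress=True)
F=frame(np.load("p.npy"));s=arm.get_state();print("left to catch",(F(-.0529,0,.2083)-s['position'])/.02)
im=arm.camera("side");cv2.imwrite("pics/s5.png",im)
for a in np.arange(1.4,.6,-.1):print(a,proj("side",[F(.075-.18*np.cos(a),y,.11+.18*np.sin(a)) for y in(-.125,.125)]).ravel())
E
```

```text
t: 8.72
position: [0.5725, -0.1086, 0.2089]
eef_rot: [-2.358, -0.001, 0.299]
wrist_force: [-0.4, 0.1, -0.1]
gripper_width: 0.0001
finger_force: 0.0
left to catch [ 0.021 -0.102 -0.03 ]
1.4 [328.576 203.047 179.964 151.279]
1.2999999999999998 [322.722 213.091 173.048 159.686]
1.1999999999999997 [316.876 224.093 166.441 169.032]
1.0999999999999996 [311.14  235.891 160.262 179.187]
0.9999999999999996 [305.62  248.292 154.627 189.995]
0.8999999999999995 [300.419 261.081 149.638 201.279]
0.7999999999999994 [295.633 274.03  145.388 212.847]
0.6999999999999993 [291.349 286.904 141.948 224.501]
```

View pics/s5.png

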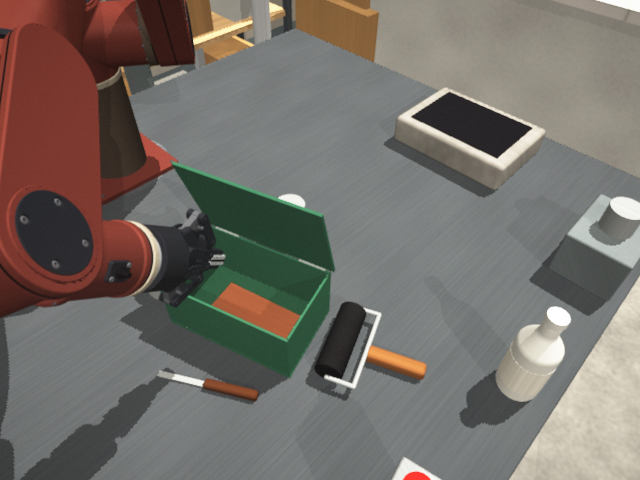

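The lid's corner is at (324,213), about 1.31 rad, and the fingers are in place below it at (215,260). I wait for the landing.

```bash
python3 -m creep '[{"xyz":[0,0,0],"rotation":[0,0,0]},{"xyz":[0,0,0],"rotation":[0,0,0]},{"xyz":[0,0,0],"rotation":[0,0,0]},{"xyz":[0,0,0],"rotation":[0,0,0]},{"xyz":[0,0,0],"rotation":[0,0,0]},{"xyz":[0,0,0],"rotation":[0,0,0]},{"xyz":[0,0,0],"rotation":[0,0,0]},{"xyz":[0,0,0],"rotation":[0,0,0]},{"xyz":[0,0,0],"rotation":[0,0,0]},{"xyz":[0,0,0],"rotation":[0,0,0]},{"xyz":[0,0,0],"rotation":[0,0,0]},{"xyz":[0,0,0],"rotation":[0,0,0]},{"xyz":[0,0,0],"rotation":[0,0,0]},{"xyz":[0,0,0],"rotation":[0,0,0]},{"xyz":[0,0,0],"rotation":[0,0,0]},{"xyz":[0,0,0],"rotation":[0,0,0]},{"xyz":[0,0,0],"rotation":[0,0,0]},{"xyz":[0,0,0],"rotation":[0,0,0]}]'
python3 - <<'E'
from h import *
im=arm.camera("side");cv2.imwrite("pics/s6.png",im);print(arm.get_state()['wrist_force'])
E
```

```text
t: 11.02
position: [0.5728, -0.1097, 0.2093]
eef_rot: [-2.358, -0.0, 0.299]
wrist_force: [0.6, -1.3, -1.0]
gripper_width: -0.0002
finger_force: 0.7
[-0.1078963  -1.02826652 -1.46815308]
```

View pics/s6.png

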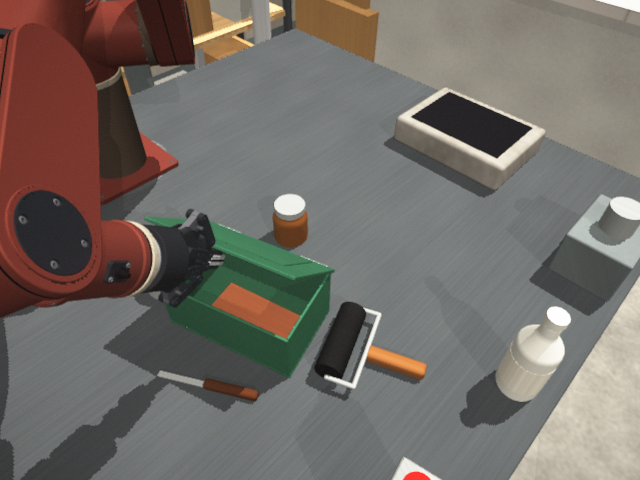

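The lid rests on the fingers at about 0.76 rad, with its left corner at (145,217) and a force of about 1.7 N. I hold it four more rows, then lower it along the arc.

```bash
python3 -m creep '[{"xyz":[0,0,0],"rotation":[0,0,0]},{"xyz":[0,0,0],"rotation":[0,0,0]},{"xyz":[0,0,0],"rotation":[0,0,0]},{"xyz":[0,0,0],"rotation":[0,0,0]},{"xyz":[0.052,-0.17,-0.217],"rotation":[0,0,0]},{"xyz":[0.052,-0.17,-0.217],"rotation":[0,0,0]},{"xyz":[0.052,-0.17,-0.217],"rotation":[0,0,0]},{"xyz":[0.052,-0.17,-0.217],"rotation":[0,0,0]},{"xyz":[0.044,-0.143,-0.238],"rotation":[0,0,0]},{"xyz":[0.044,-0.143,-0.238],"rotation":[0,0,0]},{"xyz":[0.044,-0.143,-0.238],"rotation":[0,0,0]},{"xyz":[0.044,-0.143,-0.238],"rotation":[0,0,0]},{"xyz":[0.035,-0.114,-0.255],"rotation":[0,0,0]},{"xyz":[0.035,-0.114,-0.255],"rotation":[0,0,0]},{"xyz":[0.035,-0.114,-0.255],"rotation":[0,0,0]},{"xyz":[0.035,-0.114,-0.255],"rotation":[0,0,0]}]'
python3 -m creep '[{"xyz":[0.025,-0.083,-0.268],"rotation":[0,0,0]},{"xyz":[0.025,-0.083,-0.268],"rotation":[0,0,0]},{"xyz":[0.025,-0.083,-0.268],"rotation":[0,0,0]},{"xyz":[0.025,-0.083,-0.268],"rotation":[0,0,0]},{"xyz":[0.015,-0.05,-0.276],"rotation":[0,0,0]},{"xyz":[0.015,-0.05,-0.276],"rotation":[0,0,0]}]'
python3 - <<'E'
from h import *
np.set_printoptions(precision=4,suppress=True)
F=frame(np.load("p.npy"));s=arm.get_state();print("left to shut",(F(-.1012,0,.0856)-s['position'])/.02,s['wrist_force'])
im=arm.camera("side");cv2.imwrite("pics/s7.png",im)
E
```

```text
t: 13.08
position: [0.5833, -0.1439, 0.1521]
eef_rot: [-2.358, -0.001, 0.299]
wrist_force: [1.3, -0.5, -0.8]
gripper_width: 0.0004
finger_force: 0.7
t: 13.82
position: [0.586, -0.1528, 0.1197]
eef_rot: [-2.359, -0.001, 0.298]
wrist_force: [2.4, -4.2, -1.1]
gripper_width: 0.0003
finger_force: 1.7
left to shut [ 0.0506 -0.1995 -1.7035] [ 2.4052 -4.174  -1.0894]
```

View pics/s7.png

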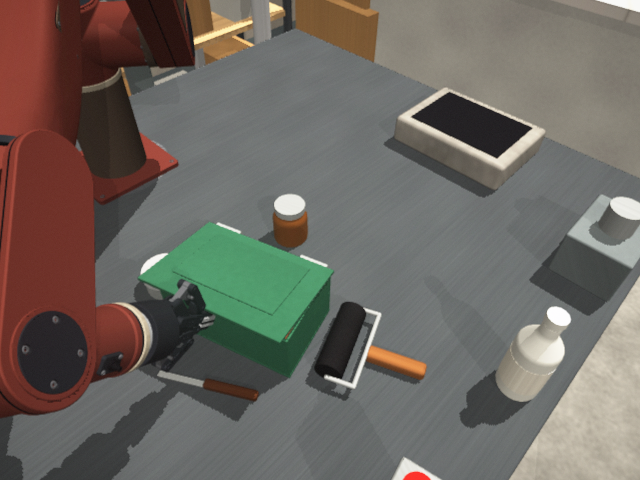

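The lid is nearly shut on the fingers, at about 0.2 rad. The 4.7 N outward force fits the lid edge rubbing along the fingers, so I ease outward slightly while lowering.

```bash
python3 -m creep '[{"xyz":[0.012,-0.04,-0.1],"rotation":[0,0,0]},{"xyz":[0.012,-0.04,-0.1],"rotation":[0,0,0]},{"xyz":[0.012,-0.04,-0.13],"rotation":[0,0,0]},{"xyz":[0.012,-0.04,-0.13],"rotation":[0,0,0]},{"xyz":[0.01,-0.032,-0.13],"rotation":[0,0,0]},{"xyz":[0.01,-0.032,-0.13],"rotation":[0,0,0]},{"xyz":[0.01,-0.032,-0.13],"rotation":[0,0,0]},{"xyz":[0.01,-0.032,-0.13],"rotation":[0,0,0]}]'
python3 - <<'E'
from h import *
np.set_printoptions(precision=4,suppress=True)
F=frame(np.load("p.npy"));s=arm.get_state();d=s['position'][:2]-F(0,0,0)[:2];xc=(F(1,0,0)-F(0,0,0))[:2];print("case x",d@xc,s['position'][2],"Fx",s['wrist_force'][:2]@xc,s['wrist_force'][2])
im=arm.camera("side");cv2.imwrite("pics/s8.png",cv2.resize(im[200:400,100:350],None,fx=2.4,fy=2.4,interpolation=cv2.INTER_CUBIC))
E
```

```text
t: 14.88
position: [0.5876, -0.1583, 0.1002]
eef_rot: [-2.358, -0.001, 0.299]
wrist_force: [0.4, -0.5, -1.9]
gripper_width: 0.0002
finger_force: 0.7
case x -0.10277948187096395 0.10023627487518877 Fx -0.5714801155385556 -1.9135608279433898
```

View pics/s8.png

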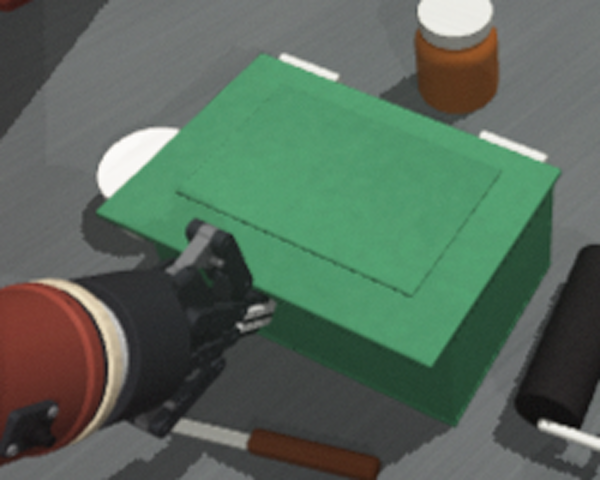

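The contact is now just the lid's weight (1.9 N), the lid is a few degrees from shut, and the fingers are clear of the wall and scraper.

```bash
python3 -m creep '[{"xyz":[0.005,-0.016,-0.06],"rotation":[0,0,0]},{"xyz":[0.005,-0.016,-0.06],"rotation":[0,0,0]},{"xyz":[0.005,-0.016,-0.06],"rotation":[0,0,0]},{"xyz":[0.005,-0.016,-0.06],"rotation":[0,0,0]},{"xyz":[0.005,-0.016,-0.06],"rotation":[0,0,0]},{"xyz":[0.005,-0.016,-0.06],"rotation":[0,0,0]},{"xyz":[0.005,-0.016,-0.06],"rotation":[0,0,0]},{"xyz":[0.005,-0.016,-0.06],"rotation":[0,0,0]}]'
python3 -m creep '[{"xyz":[0.005,-0.016,-0.06],"rotation":[0,0,0]},{"xyz":[0.005,-0.016,-0.06],"rotation":[0,0,0]}]'
python3 -m creep '[{"xyz":[0.005,-0.016,-0.06],"rotation":[0,0,0]},{"xyz":[0.005,-0.016,-0.06],"rotation":[0,0,0]}]'
```

```text
t: 15.92
position: [0.5884, -0.1608, 0.0907]
eef_rot: [-2.358, -0.001, 0.299]
wrist_force: [-0.0, -0.5, -2.2]
gripper_width: 0.0001
finger_force: 0.8
t: 16.18
position: [0.5887, -0.1614, 0.0887]
eef_rot: [-2.358, -0.001, 0.299]
wrist_force: [-0.0, -0.2, -0.4]
gripper_width: 0.0001
finger_force: 0.0
t: 16.42
position: [0.5888, -0.1621, 0.0861]
eef_rot: [-2.358, -0.001, 0.299]
wrist_force: [-0.2, -0.5, 0.2]
gripper_width: -0.0001
finger_force: 0.0
```

The force dropped to zero, so the lid is down on the rim. Backing out front-and-down first, then away.

```bash
python3 -m creep '[{"xyz":[0.07,-0.24,-0.25],"rotation":[0,0,0]},{"xyz":[0.07,-0.24,-0.25],"rotation":[0,0,0]},{"xyz":[0.15,-0.48,0],"rotation":[0,0,0]},{"xyz":[0.2,-0.7,0],"rotation":[0,0,0]},{"xyz":[0.2,-0.7,0],"rotation":[0,0,0]},{"xyz":[0.2,-0.7,0],"rotation":[0,0,0]},{"xyz":[0.2,-0.7,0.5],"rotation":[0,0,0]},{"xyz":[0.2,-0.7,0.7],"rotation":[0,0,0]},{"xyz":[0,-0.7,0.8],"rotation":[0,0,0]},{"xyz":[0,-0.7,0.8],"rotation":[0,0,0]},{"xyz":[0,-0.7,0.8],"rotation":[0,0,0]},{"xyz":[0,-0.3,0.8],"rotation":[0,0,0]},{"xyz":[0,0,0],"rotation":[0,0,0]},{"xyz":[0,0,0],"rotation":[0,0,0]}]'
python3 - <<'E'
from h import *
np.set_printoptions(precision=4,suppress=True)
a=arm.camera("side");b=arm.camera("top")
cv2.imwrite("pics/end.png",np.vstack([cv2.resize(a,(400,300)),cv2.resize(b,(400,300))]))
F=frame(np.load("p.npy"))
print(proj("side",[F(-.105,y,.116) for y in(-.125,.125)]),arm.get_state()['wrist_force'])
E
```

```text
t: 18.18
position: [0.6145, -0.2988, 0.1636]
eef_rot: [-2.357, -0.0, 0.299]
wrist_force: [-0.4, 0.4, 0.0]
gripper_width: 0.0001
finger_force: 0.0
[[279.1564 355.8358]
 [141.3421 290.902 ]] [0.0822 0.8916 0.3308]
```

View pics/end.png

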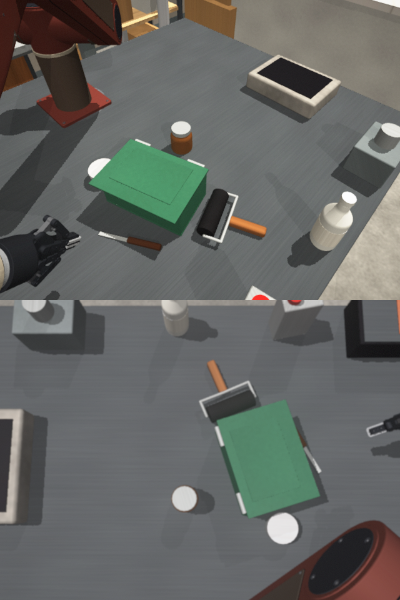

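The lid is shut: its front corners are at about (179,228) and (89,182) in the half-size side view, where a level lid would put them. The jar, tin, roller and scraper are in place, and the robot is clear.

```bash
python3 -c "
from cell import arm
print(arm.close_job())"
```

```text
the job is handed in; nothing more can be done
None
```

The case is shut and the job is handed in at about 18 s: I tipped the lid past upright, caught and held it at about 0.76 rad (half-way), lowered it on the fingers until it rested on the rim, and moved clear; the final pictures show the tin, roller, scraper and jar where they were, and nothing touched the plate, which the shut lid now hides.

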